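# Close up the jar rack with its sliding stop

## Task

Close up the jar rack so that nothing in it can topple: push the tab of its white sliding stop with the fingers, so that the stop gathers the three jars or tins against the tall end cheek, and go on past the other notches until its red-capped pin drops into the last notch the row allows, the one nearest the jars. Then take the hand away. Do not lift or tip any of them, and leave the one on the cork mat and the things around where they are.

Things in the scene. Friction and masses are not known exactly. Their poses are not given: they have to be found in the camera images.
- rack: Jar rack fixed to the worktop, 106 mm deep (x), 313 mm long (y): 4 mm ply floor, wooden end cheeks, two front wires (tops 27, 47 mm high), notched aluminium rail at the back (top 66 mm). Origin: underside, on the centre line of the 66 mm wide channel for the jars. y runs along the rail to the tall cheek. The low cheek (70 mm high) spans y = -174 to -160 mm.
- cheek_face (a point): Point on the tall cheek's inner face (at y = +125 mm in the rack's frame), 50 mm high, on the channel's centre line. The cheek is 14 mm thick and 86 mm high; the stop gathers the jars against it.
- stop: Sliding stop: white plate 6 mm thick across the channel, 74 mm high; white push tab on top (40 wide, 10 thick, 75 to 128 mm above the worktop); black saddle over the rail. Axes as the rack's; origin on the face towards the jars, centre line, at worktop height. Tab: x -32 to +8, y -10 to 0 mm. Cannot lift or turn. Sliding friction 1 N; pushing it out of a notch takes 6 to 12 N, jars included.
- push_point (a point): Middle of the tab's ribbed side (the side away from the jars and the tall cheek), 100 mm above the worktop: push here along the rack's +y. Free space beside it, above the low cheek.
- stop_slide (a joint): Travel of the stop along the rack's +y, m: 0 at the low-cheek end, 0.115 at the end of its travel; it starts between 0 and 0.045. The stop's face is at y = travel - 0.1214 in the rack's frame. Six notches in the rail at travel 0.014, 0.030, 0.046, 0.062, 0.078, 0.094. A notch draws the stop in from about 3 mm either side if no jar resists.
- pin (a joint): Drop of the spring pin with the red cap (13 mm across) on the saddle, m: 0 while it rides on the rail between notches, about 0.0045 when fully down in a notch.
- spice_a: Glass spice jar with a red cap and dark label, 45 mm across (44.6 mm solid), 106 mm high; origin at the centre of its underside, z up.
- spice_b: Glass spice jar with a red cap and green label, same size as the other; origin at the centre of its underside, z up.
- jam_jar: Jam jar with a red lid, 62 mm across (60 mm solid), 90 mm high; origin at the centre of its underside, z up.
- puree_tin: Red tin, 57 mm across, 72 mm high; origin at the centre of its underside, z up. Of these four jars and tins three stand in the rack, one on the round cork mat behind; it varies. With both spice jars in the rack the closed row allows the notch at travel 0.094 with 3 to 6 mm to spare; with one spice jar the last notch is at 0.078.
- pepper_mill: Dark wooden pepper mill, 58 mm across, 170 mm high; bystander, origin at the centre of its underside.
- garlic_a: Garlic bulb, 56 mm; bystander, origin at its underside.
- garlic_b: Garlic bulb, 60 mm; bystander, origin at its underside.
- wooden_spoon: Wooden spoon 311 mm long lying along the front edge of the worktop; bystander, origin under its middle.
Mind the look-alikes: they are no part of the job. What is shaped like the spice_b but blue is not meant.

How it is judged:
On the way:
1. the fingers push the stop forward, past the travel at which it can have started (contact force between the fingers and stop above 0.5 N and value of joint stop_slide above 0.05 m), for 0.05 s.
At the end, for the whole second after the job is handed in: Stop in the last notch the row allows: travel within 3 mm of 0.094 with both spice jars in the rack, else of 0.078; pin down over 3 mm. Jars and tin upright within 0.1 rad and at rest, three between stop and tall cheek, the fourth not moved 20 mm (value of joint pin above 0.003 m and velocity of joint stop_slide between -0.005 and 0.005 m/s and (value of joint stop_slide between 0.091 and 0.097 m or (value of joint stop_slide between 0.075 and 0.081 m and (x of jam_jar in the frame of rack between -0.03 and 0.03 m and y of jam_jar in the frame of rack between -0.06 and 0.125 m) and (x of puree_tin in the frame of rack between -0.03 and 0.03 m and y of puree_tin in the frame of rack between -0.06 and 0.125 m))) and angle between each of spice_a, spice_b, jam_jar, puree_tin's own z axis and vertical below 0.1 rad and linear speed of each of spice_a, spice_b, jam_jar, puree_tin below 0.02 m/s and ((x of spice_a in the frame of rack between -0.03 and 0.03 m and y of spice_a in the frame of rack between -0.06 and 0.125 m) or distance of spice_a from where it was at the start of the episode below 0.02 m) and ((x of spice_b in the frame of rack between -0.03 and 0.03 m and y of spice_b in the frame of rack between -0.06 and 0.125 m) or distance of spice_b from where it was at the start of the episode below 0.02 m) and ((x of jam_jar in the frame of rack between -0.03 and 0.03 m and y of jam_jar in the frame of rack between -0.06 and 0.125 m) or distance of jam_jar from where it was at the start of the episode below 0.02 m) and ((x of puree_tin in the frame of rack between -0.03 and 0.03 m and y of puree_tin in the frame of rack between -0.06 and 0.125 m) or distance of puree_tin from where it was at the start of the episode below 0.02 m)); the robot touches nothing.
It fails at once if a jar or the tin is lifted (height (world z) of any of spice_a, spice_b, jam_jar, puree_tin above 0.02 m).
It fails at once if a jar or the tin is tipped (angle between any of spice_a, spice_b, jam_jar, puree_tin's own z axis and vertical above 0.35 rad).
It fails at once if one of the other things on the worktop is moved by more than 20 mm (distance of any of pepper_mill, garlic_a, garlic_b, wooden_spoon from where it was at the start of the episode above 0.02 m).
It fails at once if the jar or tin that stands outside the rack is moved by more than 20 mm ((not (x of spice_a in the frame of rack between -0.03 and 0.03 m and y of spice_a in the frame of rack between -0.06 and 0.125 m) and distance of spice_a from where it was at the start of the episode above 0.02 m) or (not (x of spice_b in the frame of rack between -0.03 and 0.03 m and y of spice_b in the frame of rack between -0.06 and 0.125 m) and distance of spice_b from where it was at the start of the episode above 0.02 m) or (not (x of jam_jar in the frame of rack between -0.03 and 0.03 m and y of jam_jar in the frame of rack between -0.06 and 0.125 m) and distance of jam_jar from where it was at the start of the episode above 0.02 m) or (not (x of puree_tin in the frame of rack between -0.03 and 0.03 m and y of puree_tin in the frame of rack between -0.06 and 0.125 m) and distance of puree_tin from where it was at the start of the episode above 0.02 m)).
It also fails if it takes over 38 s, if anything falls off the work surface, if the arm or the gripper's body presses on something with over 40 N, if the wrist force passes 120 N, or if a joint passes its speed limit or range.

## Robot

A 6-joint arm with a two-finger parallel gripper is mounted at the origin on a cart in front of the work surface, level with it; the furniture and walls round the work are solid. World frame = base frame: x ahead of the robot, y to its left, z up, the work surface at z = 0. Lengths are in m, angles in rad, forces in N, time in s.
With the tool pointing down it reaches from about 0.35 to 0.975 m from the base axis. Payload 7.1 kg.
Tool frame: the origin (TCP) lies midway between the tips of the shut fingers; the grasp point (between the pads) lies 19 mm behind it; z points along the fingers, y is the line along which they close (so a half turn about z gives the same grasp; the last joint's range is limited). The gripper opens to 88 mm and grips with 3 to 60 N. Pads are 20 mm wide; open, the fingers measure 115 mm over their backs; the gripper's body (75 mm by 178 mm) begins 61 mm behind the grasp point.
Start: joints at [-1.153, 0.423, 1.63, -0, 1.089, -0.019], TCP at [0.264, -0.566, 0.223] pointing down, gripper open.
Joint ranges: [-3, 3], [-0.9, 2.11], [0.09, 2.58], [-1.31, 4.45], [0.11, 2.69], [-2.54, 2.54]. Speed limits (rad/s): [2.39, 2.39, 3.01, 3.14, 3.14, 3.14].

## Interface

Orientations are given as a unit quaternion [w, x, y, z].
In Python, from station import move_pose, movel, movej, command_gripper, wait, inverse_kinematics, read_camera, camera_info, MotionError, job_done, get_time, get_joint_pos, get_qvel, get_effort, get_tcp_pos, get_ee_rot, get_ft_force, get_ft_torque, get_grip_width, get_finger_force gives the robot as it stands. Calls block until the motion is done:
- move_pose(position, orientation): joint-space move of the TCP to a pose.
- movel(position, frame=None, v=0.15, until_force=None): straight line of the TCP; frame=None keeps the orientation; v is the mean speed in m/s. With until_force (N) it stops when the force on the tool has changed by that much, and returns True; else False.
- movej(angles): joint-space move.
- command_gripper(opening): opening from 0.0 (shut) to 1.0 (fully open); the grip force is fixed at half the most; returns when the fingers have stopped.
- wait(seconds).
- inverse_kinematics(position, orientation): joint angles nearest the present ones, or None.
- read_camera(name): name is "side" or "top" or "wrist"; returns the picture (400x640x3 uint8, red, green, blue); there is no depth.
- camera_info(name): a dict with "intrinsics" (3x3 intrinsics, pixels), "T" (4x4, takes a point from camera to world coordinates); the wrist camera has in their place "tool_from_camera" (4x4, takes a point from camera to tool coordinates, whose origin is the TCP and whose axes are the flange's). Camera axes: x right, y up, looking along -z (the intrinsics and any distortion apply to the point x, -y, -z); pixel columns grow to the right and rows downward; lengths in m; the calibration is good to about 2 mm. A picture is of the moment at which its call begins: read the wrist's pose just before it. camera_info takes no time and is no camera call.
A pose or a line that the arm cannot do raises MotionError and nothing moves.
- job_done(): hands the job in; it is judged then, once.
Readings, each from a call of its own:
- get_time(): time.
- get_joint_pos(): joint angles.
- get_qvel(): joint speeds.
- get_effort(): joint torques, N m.
- get_tcp_pos(): TCP position.
- get_ee_rot(): TCP orientation.
- get_ft_force(): force on the tool from outside, world axes, zero at the start.
- get_ft_torque(): the same for the moment, N m.
- get_grip_width(): opening from 0.0 (shut) to 1.0 (fully open).
- get_finger_force(): force on a finger pad.
Only numpy, scipy, OpenCV 4.12 (cv2) and the standard library are available. Lean on these libraries where they do the work, as an engineer would, in place of code of your own. Each camera call takes 0.05 s, during which the arm holds its last target. There are 200 camera calls.

## Working session

There is one attempt and no reset: what is moved stays moved. The work goes in short steps, each a Python script; the robot and the scene stay as the last script left them, time stands still between calls to the robot, and variables do not carry over. Pictures are saved under pics/ and viewed, at most 10 in all, crops included, and the job is handed in when it is done.

```bash
mkdir -p pics; python3 - <<'E'
from station import *
import cv2,numpy as np
for n in("side","top"):
    im=read_camera(n);cv2.imwrite(f"pics/{n}0.png",im[:,:,::-1])
    c=camera_info(n);print(n,np.round(c["intrinsics"],1).tolist(),np.round(c["T"],4).tolist(),[k for k in c])
print(get_time(),get_ee_rot(),get_ft_force())
E
```

```text
side [[417.8, 0.0, 320.6], [0.0, 417.8, 199.9], [0.0, 0.0, 1.0]] [[0.9991, 0.0036, -0.0434, 0.5353], [-0.0417, 0.3648, -0.9302, -0.8808], [0.0124, 0.9311, 0.3646, 0.4963], [0.0, 0.0, 0.0, 1.0]] ['intrinsics', 'T']
top [[370.3, 0.0, 322.4], [0.0, 370.3, 204.1], [0.0, 0.0, 1.0]] [[0.0094, 0.9801, -0.1982, 0.4339], [-0.9998, 0.0123, 0.0135, 0.1339], [0.0157, 0.1981, 0.9801, 0.9197], [0.0, 0.0, 0.0, 1.0]] ['intrinsics', 'T']
0.1 [-6.80777249e-04  9.76238326e-01  2.16698513e-01 -1.48156207e-04] [ 0.21463998  0.27393167 -0.71381098]
```

View pics/side0.png

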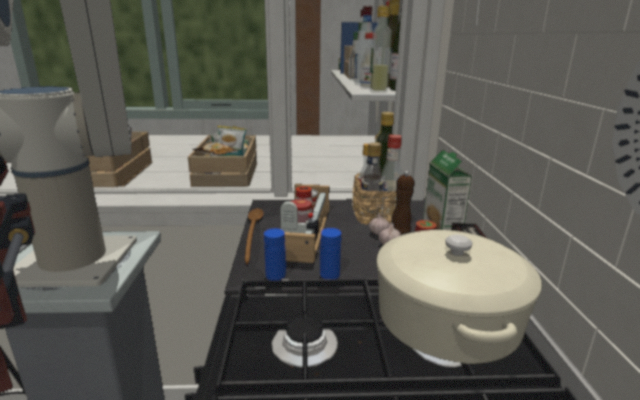

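View pics/top0.png

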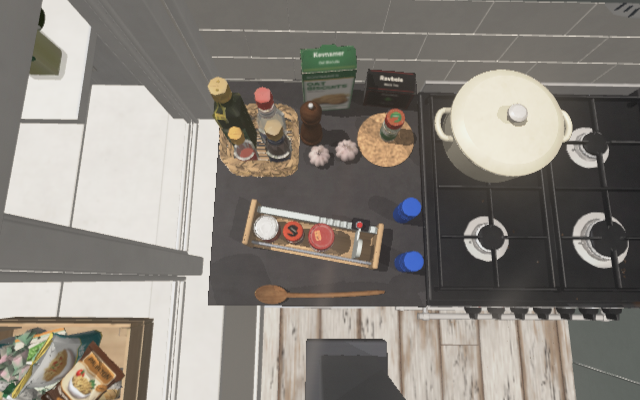

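The top view shows the rack (cols 245–383, rows 200–270) with the tall cheek on the left, three items at (266,228), (292,232) and (320,236), and the stop near (358,238). A spice jar stands on the mat at (392,120), and the blue look-alikes are at (408,210) and (411,262). I'll take close crops to check the choice.

```bash
python3 - <<'E'
import cv2,numpy as np
t=cv2.imread("pics/top0.png");s=cv2.imread("pics/side0.png")
a=cv2.resize(t[190:290,235:435],None,fx=4,fy=4,interpolation=2)
cv2.imwrite("pics/c1.png",a)
b=cv2.resize(s[170:290,240:400],None,fx=5,fy=5,interpolation=2)
cv2.imwrite("pics/c2.png",b)
E
```

```text
(no output)
```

View pics/c1.png

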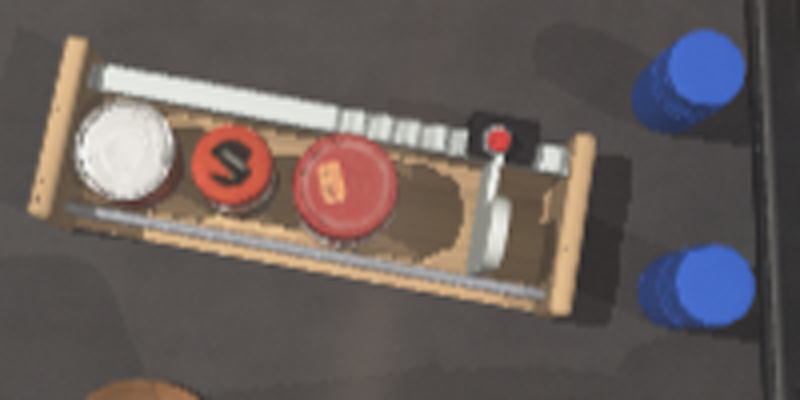

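View pics/c2.png

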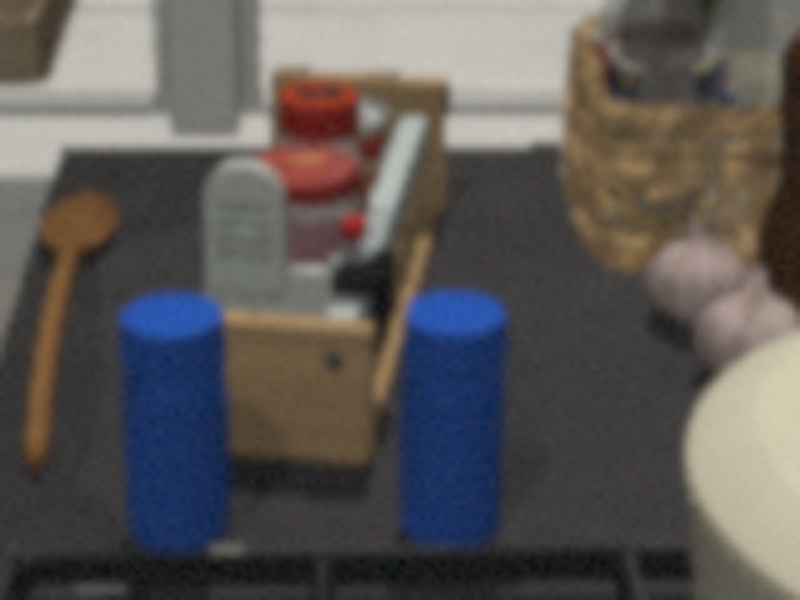

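The items in the rack are the tin (crop 126,150), one spice jar (232,165) and the jam jar (345,187). The other spice jar is on the mat, so the last notch is at 0.078. The white stop's tab is at crop (495,232) in the top view and (245,235) in the side view. White things that could be confused with it are the tin lid and the rail, and the blue cylinders are not meant. Next I'll measure the rack and the tab.

```bash
cat > h.py <<'E'
import numpy as np,cv2
from station import *
def ray(n,uv):
    c=camera_info(n);K=np.array(c["intrinsics"]);T=np.array(c["T"])
    d=np.linalg.inv(K)@[uv[0],uv[1],1];d=T[:3,:3]@[d[0],-d[1],-d[2]]
    return T[:3,3],d/np.linalg.norm(d)
def onz(n,uv,z):
    o,d=ray(n,uv);return o+d*(z-o[2])/d[2]
def tri(a,b):
    o1,d1=ray("top",a);o2,d2=ray("side",b)
    s=np.linalg.lstsq(np.c_[d1,-d2],o2-o1,rcond=None)[0]
    p,q=o1+s[0]*d1,o2+s[1]*d2;return (p+q)/2,np.linalg.norm(p-q)
ct=lambda u,v:((u+.5)/4-.5+235,(v+.5)/4-.5+190)
cs=lambda u,v:((u+.5)/5-.5+240,(v+.5)/5-.5+170)
def blob(im,lo,hi,box):
    h=cv2.cvtColor(im,cv2.COLOR_RGB2HSV);x0,y0,x1,y1=box
    m=cv2.inRange(np.roll(h,0,0),lo,hi)[y0:y1,x0:x1]
    n,l,st,ce=cv2.connectedComponentsWithStats(m);k=1+np.argmax(st[1:,4]);return ce[k]+[x0,y0],st[k]
E
python3 - <<'E'
from h import *
np.set_printoptions(precision=4,suppress=True)
low=[onz("top",ct(*p),.07) for p in[(575,135),(595,137),(572,315),(552,312)]]
tall=[onz("top",ct(*p),.086) for p in[(66,38),(88,40),(49,218),(30,215)]]
L,H=np.mean(low,0),np.mean(tall,0)
print("low",L,"tall",H,"dist(.299)",np.linalg.norm((H-L)[:2]))
print("widths(.106)",np.linalg.norm(low[0]-low[3]),np.linalg.norm(tall[0]-tall[3]))
e=(H-L)[:2]/np.linalg.norm((H-L)[:2]);print("ydir",e,"yaw",np.degrees(np.arctan2(-e[0],e[1])))
print("pin",tri(ct(498,139),cs(352,224)))
print("pin-far? tab top",tri(ct(503,232),cs(245,162)))
print("cheek inner low-right corner side",tri(ct(595,137),cs(374,320)),"low near-left",tri(ct(572,315),cs(225,313)))
print("tall back",tri(ct(66,38),cs(445,82)))
P=tri(ct(503,232),cs(245,162))[0]
print("tab along y from low",(P[:2]-L[:2])@e-.167)
print("pin along y",(tri(ct(498,139),cs(352,224))[0][:2]-L[:2])@e-.167)
print("blue tops",tri(ct(708,68),cs(457,305)),tri(ct(715,285),cs(170,308)))
top=cv2.imread("pics/top0.png")[:,:,::-1].copy()
for u,v,z,n in[(126,150,.076,"tin"),(232,165,.11,"spice"),(345,187,.094,"jam")]:
    q=onz("top",ct(u,v),z)[:2]-L[:2];print(n,q@e-.167,"x",q@[e[1],-e[0]])
E
```

```text
low [ 0.5104 -0.0065  0.07  ] tall [0.5607 0.2879 0.086 ] dist(.299) 0.29870591940093655
widths(.106) 0.10262233292911452 0.10281687290743233
ydir [0.1684 0.9857] yaw -9.696144184801827
pin (array([0.554 , 0.0397, 0.0984]), np.float64(0.0015125101066328834))
pin-far? tab top (array([0.5014, 0.0412, 0.1297]), np.float64(0.002286780109529622))
cheek inner low-right corner side (array([ 0.5612, -0.019 ,  0.0755]), np.float64(0.002386494063585773)) low near-left (array([ 0.4762, -0.0034,  0.0714]), np.float64(0.034962832195867995))
tall back (array([0.6129, 0.2867, 0.0829]), np.float64(0.00010650809566793094))
tab along y from low -0.1214821851879884
pin along y -0.11412062559447704
blue tops (array([ 0.5952, -0.0769,  0.1106]), np.float64(0.001504092543586832)) (array([ 0.4742, -0.0762,  0.11  ]), np.float64(0.0005176425467310492))
tin 0.09294665171055819 x -0.005062695926858998
spice 0.028686792790076326 x -0.006527561277619019
jam -0.03437840721473717 x -0.005496675466743487
```

The checks hold: cheek-to-cheek distance 0.2987 (0.299 expected), tab top at 0.130 (0.128), and cheek tops at 0.083 and 0.0755. The blue tops are at 0.11, so the gripper body clears them. The stop's travel is about 0.005. Now I'll approach behind the tab and push part of the way.

```bash
cat >> h.py <<'E'
from scipy.spatial.transform import Rotation as Ro
e=np.array([.1684,.9857,0]);LO=np.array([.5104,-.0065,0])
def tool(s):
    y=s*np.array([e[1],-e[0],0]);z=np.array([0,0,-1.]);R=np.c_[np.cross(y,z),y,z]
    q=Ro.from_matrix(R).as_quat();return [q[3],q[0],q[1],q[2]]
A=np.array([.5014,.0412,0])-e*.1*0   # tab top centre at start
def pos(back,z): # TCP so that pad front face is 'back' behind the initial ribbed face
    p=A-e*(.005+.010+back);p[2]=z;return p
E
python3 - <<'E'
from h import *
q=min([tool(1),tool(-1)],key=lambda q:9 if (j:=inverse_kinematics(pos(.015,.25),q)) is None else abs(j[5]))
print(q,inverse_kinematics(pos(.015,.25),q))
command_gripper(0.0)
p=get_tcp_pos();movel([p[0],p[1],.33],v=.2)
move_pose([.40,-.22,.33],q);move_pose(pos(.015,.25),q)
print(get_time(),get_tcp_pos(),pos(.015,.25))
movel(pos(.015,.090),v=.12)
f=get_ft_force();print("f0",f)
print(movel(pos(-.045,.090),v=.03,until_force=25))
print(get_time(),get_tcp_pos(),(get_ft_force()-f)@e)
for n in("top","side"):
    im=read_camera(n);cv2.imwrite(f"pics/{n}1.png",im[:,:,::-1])
t=cv2.resize(cv2.imread("pics/top1.png")[190:290,235:435],None,fx=4,fy=4,interpolation=2)
s=cv2.resize(cv2.imread("pics/side1.png")[150:270,240:400],None,fx=2.5,fy=2.5)
c=np.zeros((400,400,3),np.uint8);c[:300]=s
cv2.imwrite("pics/m1.png",cv2.resize(np.hstack([t[:, :],]),None,fx=1,fy=1));cv2.imwrite("pics/m2.png",s)
E
```

```text
[np.float64(0.0), np.float64(0.7643307894086897), np.float64(0.6448243515577627), np.float64(0.0)] [-5.45991415e-04  1.98952629e-01  1.88286526e+00 -4.44089210e-16
  1.05977476e+00  1.68663427e-01]
4.5417 [0.49653021 0.01069147 0.25024572] [0.496348 0.011629 0.25    ]
f0 [-0.92774325  0.63221112 -0.11221067]
True
7.075 [0.50057681 0.03707956 0.08986583] -3.4434293411272177
```

View pics/m2.png

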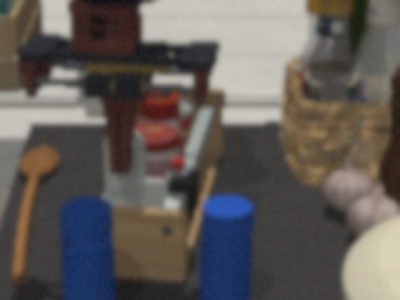

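View pics/m1.png

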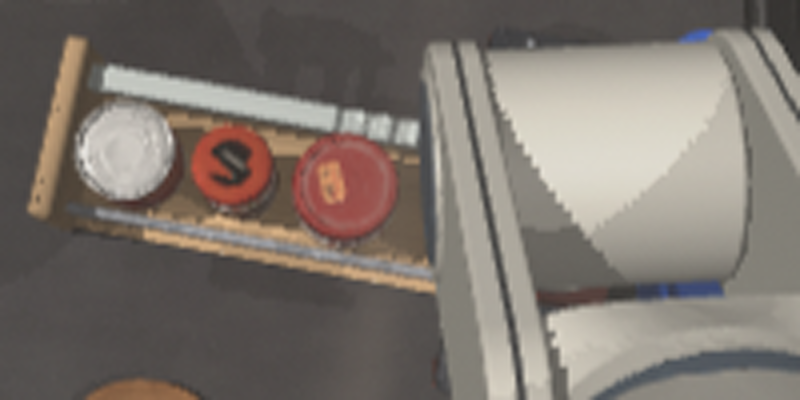

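The side view shows the fingers on the tab's ribbed side, with the pin cap at crop (178,162). The jars have not moved, and the force trip fits the first notch (travel about 0.016). I'll go on in short segments and log the force against travel so the notches confirm the scale.

```bash
cat >> h.py <<'E'
def trav(): return float((get_tcp_pos()-LO)[:2]@e[:2]-.167+.020+.1214)
def goto(t,**k):
    p0=np.array(get_tcp_pos());p=LO+e*(t-.1214-.020+.167)
    side=np.array([e[1],-e[0],0]);p=p+side*((pos(0,.09)-LO)@side);p[2]=.090
    return movel(p,**k)
E
python3 - <<'E'
from h import *
f=np.array([-.93,.63,-.11])
for t in np.arange(.019,.0705,.003):
    r=goto(t,v=.03,until_force=50)
    print(round(t*1e3,1),round(trav()*1e3,1),round(float((get_ft_force()-f)@e),1),r,end=" | ")
    if r: break
print(get_time());cv2.imwrite("pics/side2.png",read_camera("side")[:,:,::-1])
cv2.imwrite("pics/m3.png",cv2.resize(cv2.imread("pics/side2.png")[170:290,240:400],None,fx=5,fy=5,interpolation=2))
E
```

```text
19.0 17.9 -11.2 False | 22.0 21.3 -0.5 False | 25.0 25.5 -0.4 False | 28.0 28.4 -0.0 False | 31.0 30.8 -2.9 False | 34.0 33.0 -12.0 False | 37.0 35.6 -2.4 False | 40.0 40.3 -0.1 False | 43.0 43.4 -0.3 False | 46.0 45.9 -4.0 False | 49.0 47.7 -12.6 False | 52.0 50.1 -13.7 False | 55.0 54.4 -4.0 False | 58.0 58.7 0.1 False | 61.0 61.3 -1.4 False | 64.0 63.6 -8.8 False | 67.0 64.4 -19.2 False | 70.0 68.8 -6.9 False | 11.7
```

View pics/m3.png

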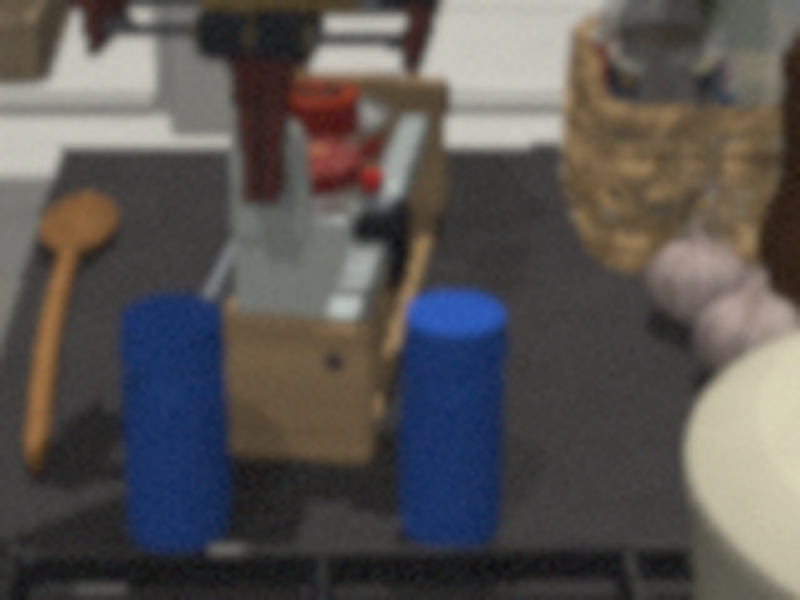

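The force peaks at about 18, 33, 49 and 65 mm are 16 mm apart and match the notches at 14, 30, 46 and 62, so the travel scale is good to about 1 mm. In the view the stop is up the rail (pin cap at crop (370,180)) and everything is upright. Now I'll ease into the notch at 0.078, back off and look.

```bash
python3 - <<'E'
from h import *
f=np.array([-.93,.63,-.11])
for t in (.072,.074,.0755,.077,.078):
    goto(t,v=.02,until_force=15); wait(.1)
    F=float((get_ft_force()-f)@e);print(round(t*1e3,1),round(trav()*1e3,1),round(F,1),end=" | ")
    if t>.0768 and F<-3: break
goto(.045,v=.06);p=get_tcp_pos();movel([p[0],p[1],.25],v=.15)
movel(np.array([.36,-.12,.28]),v=.2)
print(get_time())
for n in("top","side"): cv2.imwrite(f"pics/{n}3.png",read_camera(n)[:,:,::-1])
t=cv2.resize(cv2.imread("pics/top3.png")[190:290,235:435],None,fx=4,fy=4,interpolation=2)
cv2.imwrite("pics/m4.png",t)
s=cv2.imread("pics/side3.png");cv2.imwrite("pics/m5.png",cv2.resize(s[170:290,240:400],None,fx=5,fy=5,interpolation=2))
E
```

```text
72.0 72.1 -3.9 | 74.0 74.3 -1.4 | 75.5 75.6 -1.2 | 77.0 77.0 -1.5 | 78.0 77.5 -5.7 | 16.7583
```

View pics/m4.png

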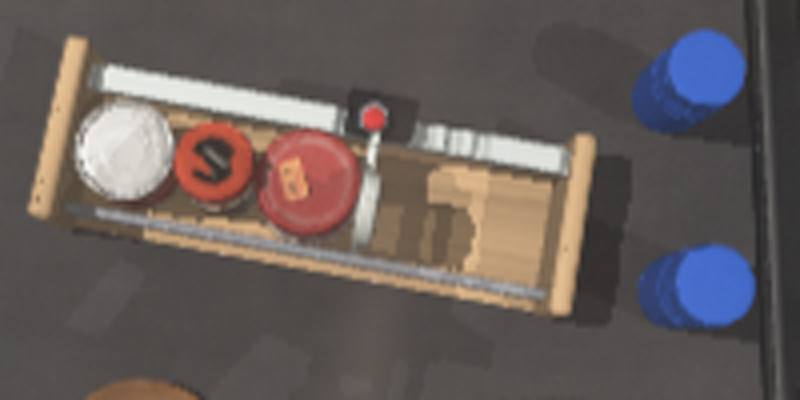

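View pics/m5.png

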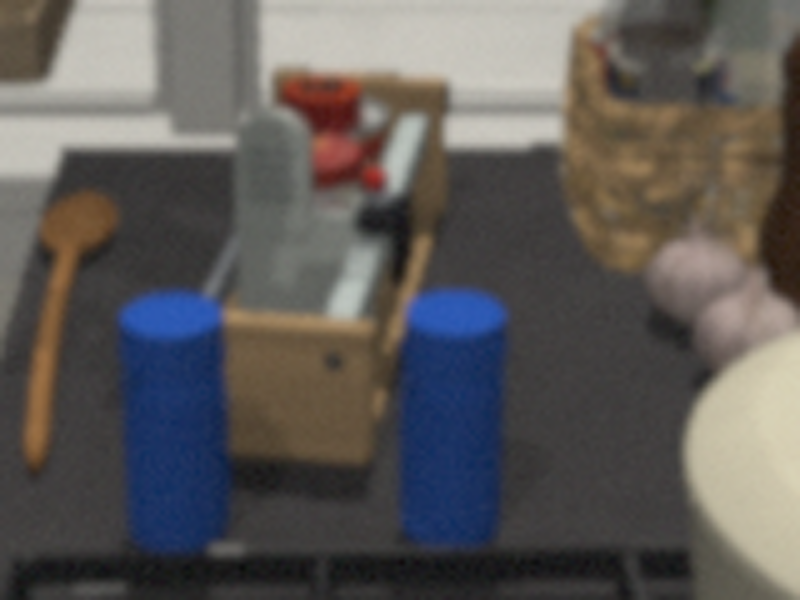

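The three items are gathered together and upright, with the stop behind the jam jar and the pin cap at top-crop (373,118) and side-crop (373,178). I'll measure the pin's travel and drop against the earlier pictures.

```bash
python3 - <<'E'
from h import *
def red(f,box):
    im=cv2.imread(f)[:,:,::-1].astype(int);x0,y0,x1,y1=box;c=im[y0:y1,x0:x1]
    w=np.clip(c[...,0]-np.maximum(c[...,1],c[...,2])-60,0,None).astype(float)
    Y,X=np.mgrid[y0:y1,x0:x1];return np.array([(X*w).sum(),(Y*w).sum()])/w.sum()
t0=red("pics/top0.png",(354,219,366,230));t3=red("pics/top3.png",(323,214,335,225))
s0=red("pics/side0.png",(306,210,315,219));s3=red("pics/side3.png",(312,202,318,210));s2=red("pics/side2.png",(312,202,318,210))
print(t0,t3,s0,s2,s3)
P0,_=tri(t0,s0);P3,g=tri(t3,s3);print(P0,P3,g)
y=lambda P:(P-LO)[:2]@e[:2]-.167
print("y",y(P0),y(P3),"delta",y(P3)-y(P0))
for z in(.093,.096,.0985): print(z,y(onz("top",t0,z)),y(onz("top",t3,z)))
# side ray x vertical plane through the pin line
nrm=np.array([e[1],-e[0],0]);X=(onz("top",t3,.096)-LO)@nrm
for s in(s0,s2,s3):
    o,d=ray("side",s);P=o+d*((X-(o-LO)@nrm)/(d@nrm));print("plane",y(P),P[2])
E
```

```text
[359.24045262 224.6562942 ] [327.84517945 219.16396904] [310.18326693 214.31075697] [313.66935484 204.92741935] [314.10666667 204.80444444]
[0.55390318 0.0394489  0.0985873 ] [0.56569403 0.10978214 0.0946932 ] 0.0012956778913304295
y -0.114382236742979 -0.043069180410561805 delta 0.07131305633241719
0.093 -0.11483792126833917 -0.042942726837943285
0.096 -0.11457188617196751 -0.04293759418201859
0.0985 -0.11435019025832445 -0.042933316968748
plane -0.11712658809585137 0.09973955367531245
plane -0.05866082304372022 0.10051585212921477
plane -0.05073876269428798 0.09767793962768001
```

The pin cap is 3.9 mm lower than while it rode the rail (0.0986 to 0.0947). It moved 71.3 mm from a start of about 0.005–0.006, giving a travel of about 0.077. The fingers also stopped at 0.0775 as the resistance rose. All three agree on the notch at 0.078, and the hand is clear, so I'm handing in.

```bash
python3 -c "
from station import *
wait(.3);print(job_done(),get_time())"
```

```text
the job is handed in; nothing more can be done
the job is handed in; nothing more can be done
```

The stop has gathered the tin, spice jar and jam jar against the tall cheek; by my measurements its pin is down in the 0.078 notch, the hand is clear, and I've handed the job in (no verdict shown).

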